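# Gauge the odd vial in the bench caliper

### The arm

A 6-joint arm with a two-finger parallel gripper is mounted at the origin on a cart in front of the work surface, level with it; the furniture and walls round the work are solid. World frame = base frame: x ahead of the robot, y to its left, z up, the work surface at z = 0. Lengths are in m, angles in degrees, forces in N, time in s.
With the tool pointing down it reaches from about 0.25 to 0.775 m from the base axis. Payload 4 kg.
Tool frame: the origin (TCP) lies midway between the tips of the shut fingers; the grasp point (between the pads) lies 19 mm behind it; z points along the fingers, y is the direction in which the jaws open and shut (so a half turn about z gives the same grasp; the last joint's range is limited). The gripper opens to 94 mm and grips with 3 to 60 N. Pads are 16 mm wide; open, the fingers measure 119 mm over their backs; the gripper's body (75 mm by 177 mm) begins 78 mm behind the grasp point.
Start: joints at [69.15, 4.996, 78.535, -0, 96.463, -5.907], TCP at [0.142, 0.531, 0.206] pointing down, gripper open.
Joint ranges: [-177.83, 177.83], [-43.37, 116.18], [15.69, 146.23], [-61.86, 241.86], [9.47, 152.12], [-147.06, 147.06]. Speed limits (degrees/s): [159.86, 159.86, 180, 180, 180, 180].

### API

Orientations are given as [roll, pitch, yaw] about the fixed x, y, z axes, in that order (R = Rz(yaw) Ry(pitch) Rx(roll)).
In Python, from workcell import r gives the robot as it stands.
- The arm moves only by the shell command python3 -m crank 'ROWS' [OPENING] [FORCE]. ROWS is text: rows parted by semicolons, each of 6 numbers parted by spaces: the shift along the tool's x, y, z in m, then the turn, a rotation vector about the tool's x, y, z in degrees. In form: tx ty tz wx wy wz; .... A call has 1 to 12 rows; each row shifts and turns the pose as measured when the row begins, along the tool's axes as they then stand; what a row does not reach is not made up. A row lasts 1/12 s, in which the tool goes at most 41.7 mm and 7.16 degrees, less where a joint would pass 70% of its speed; a pose out of reach is approached as far as the arm can. A call with a gripper value outside its range is refused whole. OPENING is the opening, from -1 (shut) to 1 (fully open), set as the call begins (- or left out, the last holds). The fingers move at their own pace and stop on an object; FORCE is the grip in N (left out, the last holds). Time passes only in rows, so rows that do not move let the fingers close. It gives the time, the measured TCP pose, the force and the opening at its end, in the units of the state.
- r.read_state(): the state, without advancing time (a new reading comes with each control period).
- r.snapshot(name): name is "scene" or "top"; returns a dict with "img" (480x640x3 uint8, blue, green, red), "camera_matrix" (3x3 intrinsics, pixels), "k1" (the pictures are not rectified: a ray, as slopes to the right and down, at radius r is drawn at 1 + k1 r^2 times it, then the intrinsics apply), "R" (3x3) and "t" (3): a world point X has camera coordinates R X + t. Camera axes: x right, y down, z forward; pixel columns grow to the right and rows downward; lengths in m; the calibration is good to about 2 mm. A picture is of the moment at which its call begins. There is no depth.
- r.sign_off(): hands the job in, once; it reports no verdict.
Trained networks look in the newest picture that a camera, given by its name, has taken for a name from the list of things; names that differ only in an ending like _2 or _b are one class to them, and where a whole thing is asked for, a point or a joint stands for the part that bears it (a point fixed in the world has none). Each returns a list of dicts, best first, with "score" (0 to 1); they miss things now and then, are a little off and sometimes report something else, mostly with a low value. They report only what shows in the picture. A call takes as long as a camera call.
- r.outline_of(label, camera): "region" (480x640 bool, what is visible of it) and "bbox" ([centre column, centre row, width, height] as shares, 0 to 1, of the picture: columns of its width, rows of its height, round what is visible of it).
- r.landmark_of(label, camera): "position" ([row, column] as shares, 0 to 1, of the picture: columns of its width, rows of its height: a listed point, or the origin of a listed thing).
The state is a dict: "t": time; "joints": joint angles; "qvel": joint speeds; "effort": joint torques, N m; "eef_pos": TCP position; "tcp_rot": TCP orientation; "ft_force": force on the tool from outside, world axes, zero at the start; "torque": the same for the moment, N m; "gripper_width": finger opening in m.
Only numpy, scipy, OpenCV 4.12 (cv2) and the standard library are available. Lean on these libraries where they do the work, as an engineer would, in place of code of your own. Each camera call takes 0.05 s, during which the arm holds its last target.

### The job

Check the vial with the orange cap: stand it upright on the bed of the bench caliper, between the open jaws, and let go of it. Then slide the moving jaw by its black grip towards the sprung anvil until the vial is held between the two and has pressed the anvil back about a centimetre, roughly half its travel and not up against its stop; leave it clamped like that.

Things in the scene. Friction and masses are not known exactly. Their poses are not given: they have to be found in the camera images.
- vial_center (a point): Centre (on the axis, 23 mm above the underside) of the one vial with an ORANGE cap; two others with blue caps are bystanders. Amber cylinder with white label, 20 mm across, 46 mm tall, 14 g, standing loose on the table; z runs up the vial.
- jaw_grip (a point): On the caliper's moving jaw: point in its upright black fin (24 mm along x, 14 mm thick along y; top 18 mm above, carriage 26 mm below this point). x = the way the jaw closes, z up. Pinch the fin along y or push it. The flat jaw face is 45 mm ahead (+x). Slides along x only with 6 N dry friction, stays where left, 75 mm travel; starts 55 to 75 mm open from the anvil.
- anvil_face (a point): Centre of the caliper's flat sprung anvil face (44 mm wide, 40 high), moving with it; axes as jaw_grip, +x into the anvil. It is 23 mm above the bed, so a vial on the bed has its centre at this height. Bed: dark steel plate 66 x 210 mm, top 12 mm above the table, no side walls; the vial goes on its centre line in the gap before this face.
- anvil (a joint): How far the sprung anvil is pressed back along +x, in m: 0 at rest, 0.020 at its stop. It resists with 0.75 N at first, 3.75 N at the stop, and springs back when freed; a red-tipped pin comes out of the back of its grey post as it is pressed.

How it is judged:
By the outcome, as a careful person would: the job done as asked, in the order asked, and still so for the second after the job is handed in, with the robot touching nothing.
It also fails if it takes over 51 s, if anything falls off the work surface, if the arm or the gripper's body presses on something with over 40 N, if the wrist force passes 120 N, or if a joint passes its speed limit or range.

## Working session

There is one attempt and no reset: what is moved stays moved. The work goes in short steps, Python scripts to look and compute and a shell command to move; the robot and the scene stay as the last step left them, time stands still between calls to the robot, and variables do not carry over. Pictures are saved under pics/ and viewed, and the job is handed in when it is done.

```bash
mkdir -p pics; ls
cat > h.py <<'E'
import numpy as np, cv2
from workcell import r
def ray(s,px):
    K=s["camera_matrix"]; 
    d=np.array([(px[0]-K[0,2])/K[0,0],(px[1]-K[1,2])/K[1,1]]); u=d.copy()
    for _ in range(30): u=d/(1+s["k1"]*(u@u))
    v=s["R"].T@np.array([u[0],u[1],1.]); c=-s["R"].T@s["t"]
    return c,v/np.linalg.norm(v)
def tri(a,b):
    (c1,d1),(c2,d2)=a,b
    A=np.array([d1,-d2]).T; k=np.linalg.lstsq(A,c2-c1,rcond=None)[0]
    p,q=c1+k[0]*d1,c2+k[1]*d2
    return (p+q)/2,np.linalg.norm(p-q)
def proj(s,X):
    p=s["R"]@np.array(X)+s["t"]; u=p[:2]/p[2]; u=u*(1+s["k1"]*(u@u)); K=s["camera_matrix"]
    return u[0]*K[0,0]+K[0,2],u[1]*K[1,1]+K[1,2]
def atz(rr,z):
    c,d=rr; return c+d*(z-c[2])/d[2]
E
python3 - <<'E'
from h import *
S={}
for n in("scene","top"):
    s=r.snapshot(n);S[n]=s;cv2.imwrite(f"pics/{n}0.png",s["img"])
    print(n,"cam",-s["R"].T@s["t"])
    for l in("vial_center","jaw_grip","anvil_face"):
        for d in r.landmark_of(l,n)[:4]:
            px=(d["position"][1]*640,d["position"][0]*480); print(l,n,round(d["score"],2),np.round(px,1))
            S.setdefault((l,n),[]).append(px)
for l in("vial_center","jaw_grip","anvil_face"):
    for a in S.get((l,"scene"),[]):
        for b in S.get((l,"top"),[]):
            print(l,np.round(a),np.round(b),*tri(ray(S["scene"],a),ray(S["top"],b)))
print(r.read_state())
E
```

```text
pics
scene cam [-0.19145881 -0.41920254  0.78194975]
vial_center scene 0.64 [254.  232.6]
jaw_grip scene 0.72 [448.8 277.5]
anvil_face scene 0.72 [385.4 250.7]
top cam [ 0.44577654 -0.07310296  1.01931939]
vial_center top 0.59 [249.3 234.5]
jaw_grip top 0.77 [451.2 211.4]
anvil_face top 0.75 [381.9 202.4]
vial_center [254. 233.] [249. 234.] [0.47371212 0.06209496 0.02113778] 0.0020191188124317754
jaw_grip [449. 277.] [451. 211.] [ 0.51194046 -0.28810368  0.05662978] 0.00030487761223903974
anvil_face [385. 251.] [382. 202.] [ 0.52845893 -0.17044924  0.04416431] 0.0007346234335512377
{'t': 0.4, 'joints': array([ 6.91513047e+01,  5.00050737e+00,  7.85469959e+01,  4.29640158e-04,
        9.64625294e+01, -5.90755274e+00]), 'qvel': array([ 0.00804812, -0.12664164, -0.11813992,  0.01229126,  0.07858939,
       -0.11403781]), 'effort': array([-6.77626449e-04, -3.39513767e+01, -3.02110362e+01,  7.16737867e-02,
        2.58358719e-02, -5.02903720e-05]), 'eef_pos': array([0.14179083, 0.53135366, 0.20536121]), 'tcp_rot': array([-1.79990065e+02, -1.45725430e-03,  1.65058906e+02]), 'ft_force': array([ 0.19306089, -0.94963347,  0.2783417 ]), 'torque': array([0.01769587, 0.03753182, 0.03732163]), 'gripper_width': 0.09384150528896064}
```

View pics/scene0.png

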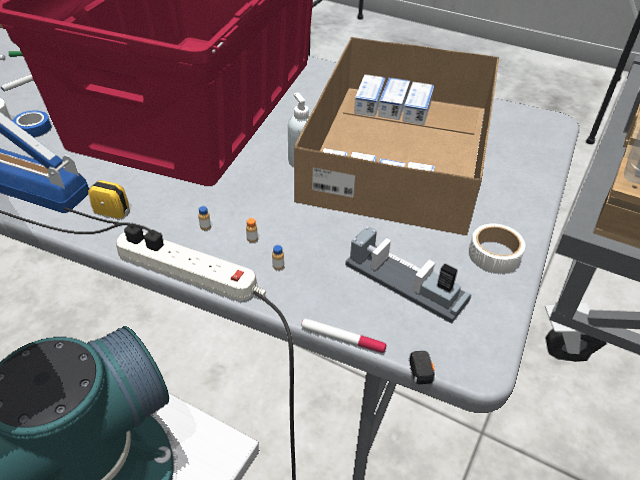

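View pics/top0.png

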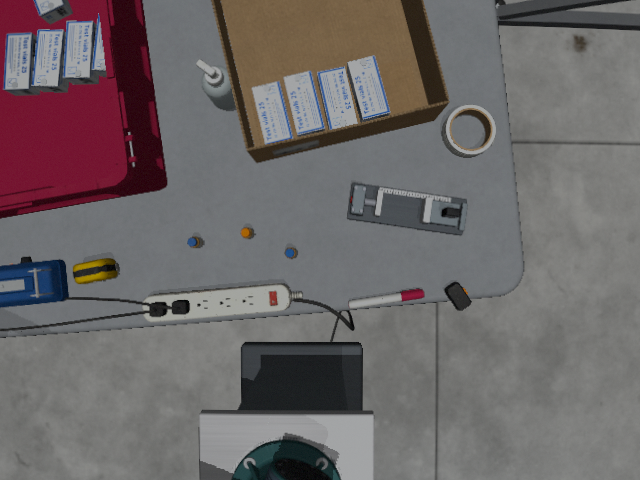

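Run:
```python
import cv2
a=cv2.imread("pics/scene0.png");b=cv2.imread("pics/top0.png")
cv2.imwrite("pics/z1.png",cv2.resize(a[215:335,330:490],None,fx=5,fy=5,interpolation=cv2.INTER_CUBIC))
cv2.imwrite("pics/z2.png",cv2.resize(b[160:260,335:485],None,fx=5,fy=5,interpolation=cv2.INTER_CUBIC))
cv2.imwrite("pics/z3.png",cv2.hconcat([cv2.resize(a[195:275,190:290],None,fx=4,fy=4),cv2.resize(b[195:275,190:290],None,fx=4,fy=4)]))
```

```text
(no output)
```

View pics/z1.png

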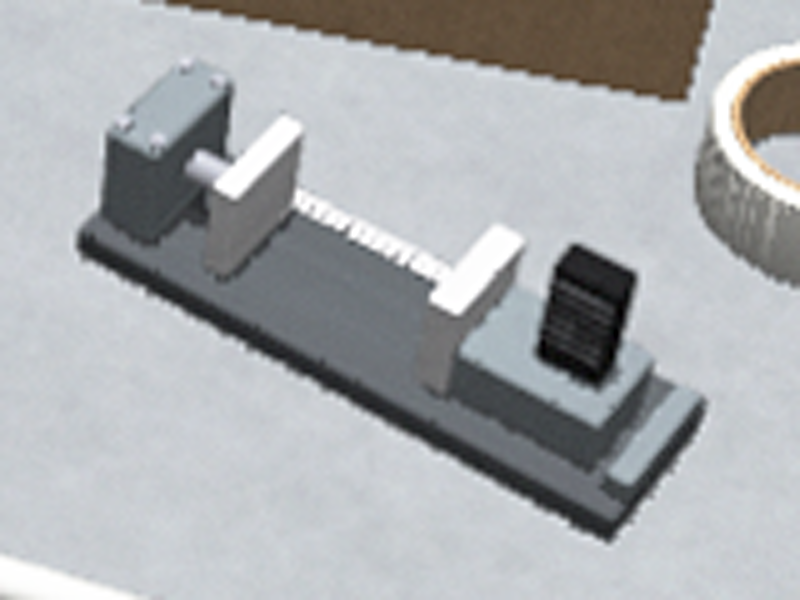

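View pics/z2.png

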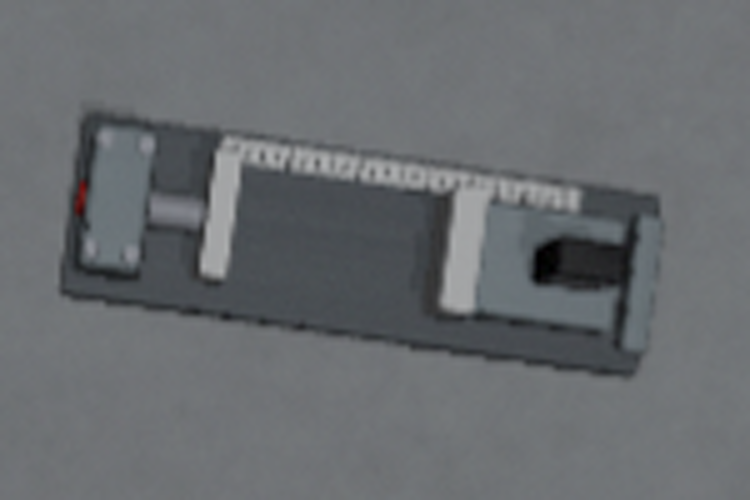

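View pics/z3.png

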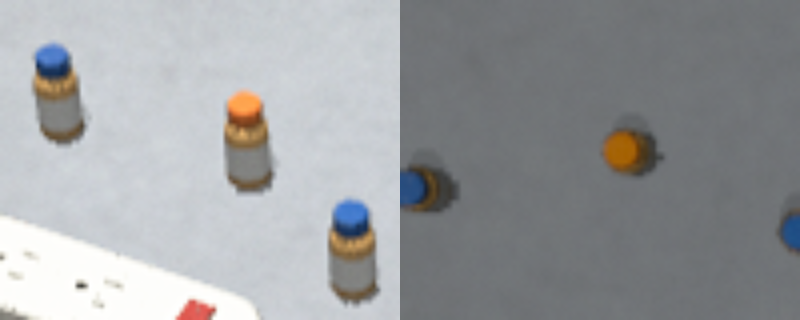

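Run:
```python
from h import *
T=r.snapshot("top");S=r.snapshot("scene")
t=lambda x,y:ray(T,(x/5+335-.4,y/5+160-.4)); s=lambda x,y:ray(S,(x/5+330-.4,y/5+215-.4))
print("bed corners top view z=.012")
for p in[(82,108),(662,185),(637,375),(60,292)]: print(atz(t(*p),.012)[:2])
print("scene");
for p in[(80,235),(612,530),(706,400)]: print(atz(s(*p),.012)[:2])
print("fin top ctr z~.0746", tri(t(548,260),s(597,262)), atz(t(548,260),.0746))
print("anvil top far/near", tri(t(230,142),s(290,120)),tri(t(213,275),s(226,193)))
print("anvil face edge z=.055 ", atz(t(242,142),.055),atz(t(224,277),.055))
print("jaw face edge", atz(t(457,192),.055),atz(t(440,308),.055))
print("cap", tri(ray(T,(245.6,232.8)),ray(S,(251,219.5))), atz(ray(T,(245.6,232.8)),.046), atz(ray(S,(251,219.5)),.046), "bottom front",atz(ray(S,(252,241.5)),0))
for l in("vial_center",):
  for n in("scene","top"):
    for d in r.outline_of(l,n)[:3]: print(n,d["score"],np.array(d["bbox"])*[640,480,640,480])
```

```text
bed corners top view z=.012
[ 0.56913974 -0.11800655]
[ 0.54183691 -0.32723191]
[ 0.47334799 -0.31750187]
[ 0.50301322 -0.11002266]
scene
[ 0.5003552  -0.11116289]
[ 0.46878459 -0.31682345]
[ 0.5367094  -0.32468988]
fin top ctr z~.0746 (array([ 0.51288961, -0.27818857,  0.07417723]), np.float64(0.012266649545320866)) [ 0.51039468 -0.27232276  0.0746    ]
anvil top far/near (array([ 0.55178944, -0.16564505,  0.05126162]), np.float64(0.0036543598588110932)) (array([ 0.50646302, -0.16087945,  0.05232404]), np.float64(0.0006172270817765745))
anvil face edge z=.055  [ 0.55221146 -0.17105826  0.055     ] [ 0.50575003 -0.16468711  0.055     ]
jaw face edge [ 0.53511577 -0.24511582  0.055     ] [ 0.49516851 -0.23897065  0.055     ]
cap (array([0.47506904, 0.0658724 , 0.04985041]), np.float64(0.0009757475091947996)) [0.47543171 0.0659977  0.046     ] [0.47837406 0.06887809 0.046     ] bottom front [0.47085307 0.06462785 0.        ]
scene 0.8 [250.688 229.392   8.     22.992]
top 0.62 [245.568 232.176   8.832  10.608]
```

The scene picture shows the orange vial at about (251,230), with blue ones on either side. The caliper runs from (350,250) to (468,305), with its anvil on the left (+y). In the top picture the vial is at (246,233). The caliper axis comes out at about 82° yaw and the gap at about 73 mm. I'll turn the tool first.

```bash
python3 -m crank '0 0 0 0 0 7;0 0 0 0 0 7;0 0 0 0 0 7;0 0 0 0 0 7;0 0 0 0 0 7;0 0 0 0 0 7;0 0 0 0 0 7;0 0 0 0 0 7;0 0 0 0 0 7;0 0 0 0 0 7;0 0 0 0 0 7;0 0 0 0 0 7' 0.2 15
cat >> h.py <<'E'
from scipy.spatial.transform import Rotation as Ro
def go(X,yaw=82):
    s=r.read_state(); R=Ro.from_euler("xyz",s["tcp_rot"],degrees=True)
    W=Ro.from_euler("xyz",[180,0,yaw],degrees=True)
    print("tcp",np.round(s["eef_pos"],4),"rot",np.round(s["tcp_rot"],2),"w",np.round(s["gripper_width"],4),"F",np.round(s["ft_force"],1),"t",s["t"])
    print("turn",np.round((R.inv()*W).as_rotvec(degrees=True),2),"shift now",np.round(R.inv().apply(np.array(X)-s["eef_pos"]),4),"shift after turn",np.round(W.inv().apply(np.array(X)-s["eef_pos"]),4))
E
python3 -c "
from h import *
go([.4745,.0655,.12])"
```

```text
t: 1.6
eef_pos: [0.1418, 0.5315, 0.2061]
tcp_rot: [180.0, -0.1, 79.0]
ft_force: [0.3, 0.2, 0.3]
gripper_width: 0.0563
tcp [0.1418 0.5315 0.2061] rot [ 1.800e+02 -6.000e-02  7.898e+01] w 0.0563 F [0.3 0.2 0.3] t 1.6
turn [ 0.   -0.06 -3.02] shift now [-0.3939  0.4157  0.0857] shift after turn [-0.4152  0.3943  0.0861]
```

```bash
python3 -m crank '0 0 0 0 0 -3;-0.027 0.027 0 0 0 0;-0.027 0.027 0 0 0 0;-0.027 0.027 0 0 0 0;-0.027 0.027 0 0 0 0;-0.027 0.027 0 0 0 0;-0.027 0.027 0 0 0 0;-0.027 0.027 0 0 0 0;-0.027 0.027 0 0 0 0;-0.027 0.027 0 0 0 0;-0.027 0.027 0 0 0 0;-0.027 0.027 0 0 0 0'
python3 -c "
from h import *
go([.4745,.0655,.12])"
```

```text
t: 2.6
eef_pos: [0.4003, 0.1883, 0.2054]
tcp_rot: [179.8, -0.3, 82.8]
ft_force: [0.7, 0.8, -0.7]
gripper_width: 0.0568
tcp [0.4003 0.1883 0.2054] rot [179.82  -0.34  82.82] w 0.0568 F [ 0.7  0.8 -0.7] t 2.6
turn [ 0.18 -0.34  0.82] shift now [-0.1131  0.0887  0.085 ] shift after turn [-0.1113  0.0906  0.0854]
```

```bash
python3 -m crank '-0.028 0.023 0.02 0 0 0.8;-0.028 0.023 0.02 0 0 0;-0.028 0.023 0.02 0 0 0;-0.028 0.022 0.02 0 0 0;0 0 0 0 0 0;0 0 0 0 0 0'
python3 - <<'E'
from h import *
go([.4745,.0655,.12])
for n in("scene","top"):
    s=r.snapshot(n);cv2.imwrite(f"pics/{n}1.png",s["img"])
    print(n,"tcp proj",proj(s,r.read_state()["eef_pos"]),proj(s,[.4745,.0655,.046]))
a=cv2.imread("pics/scene1.png");b=cv2.imread("pics/top1.png")
cv2.imwrite("pics/z4.png",cv2.hconcat([cv2.resize(a[130:280,190:320],None,fx=3,fy=3),cv2.resize(b[160:310,180:310],None,fx=3,fy=3)]))
E
```

```text
t: 3.1
eef_pos: [0.4816, 0.0557, 0.1273]
tcp_rot: [179.3, -0.5, 81.3]
ft_force: [0.8, 0.3, -0.5]
gripper_width: 0.0564
tcp [0.4816 0.0557 0.1273] rot [179.26  -0.47  81.32] w 0.0564 F [ 0.8  0.3 -0.5] t 3.1
turn [ 0.74 -0.47 -0.69] shift now [ 0.0085 -0.0086  0.0073] shift after turn [ 0.0087 -0.0084  0.0073]
scene tcp proj (np.float64(255.90106670215872), np.float64(185.25896145587603)) (np.float64(251.38866709975838), np.float64(221.39515460087398))
top tcp proj (np.float64(243.9642794063958), np.float64(227.55580996496613)) (np.float64(245.8836264536517), np.float64(233.33807309850985))
```

View pics/z4.png

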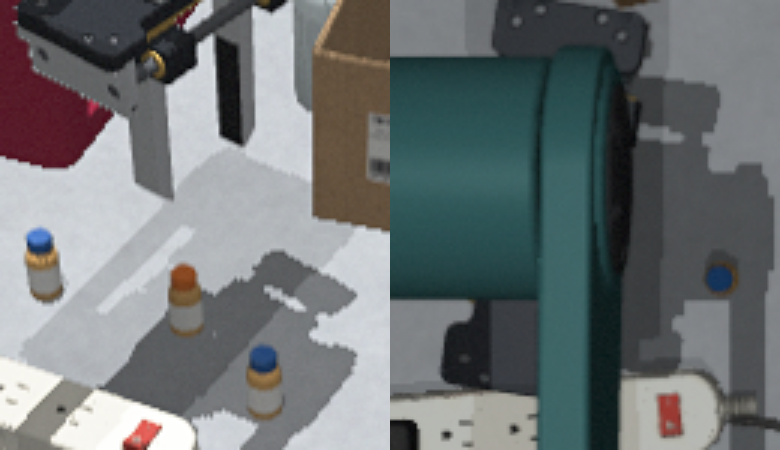

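The scene view shows the open fingers either side of the orange vial at about (252,222), clear of the blue vials. I'll correct the position and go down.

```bash
python3 -m crank '0.0095 -0.0085 0 0.7 -0.5 -0.7;0 0 0 0 0 0;0 0 0 0 0 0'
python3 -c "
from h import *
go([.475,.066,.009])"
```

```text
t: 3.45
eef_pos: [0.4743, 0.0708, 0.1306]
tcp_rot: [179.7, -0.0, 82.4]
ft_force: [0.1, -0.1, 0.2]
gripper_width: 0.0563
tcp [0.4743 0.0708 0.1306] rot [ 1.7968e+02 -3.0000e-02  8.2430e+01] w 0.0563 F [ 0.1 -0.1  0.2] t 3.45
turn [ 0.32 -0.03  0.43] shift now [-0.0048  0.0006  0.1216] shift after turn [-0.0047  0.0014  0.1216]
```

```bash
python3 -m crank '-0.0045 0.001 0.02 0.3 0 0.4;0 0 0.02 0 0 0;0 0 0.02 0 0 0;0 0 0.02 0 0 0;0 0 0.01 0 0 0;0 0 0 0 0 0;0 0 0 0 0 0'
python3 -c "
from h import *
go([.475,.066,.009])"
```

```text
t: 4.03
eef_pos: [0.4801, 0.0716, 0.0462]
tcp_rot: [178.9, -0.2, 82.7]
ft_force: [0.2, 0.4, 0.4]
gripper_width: 0.0563
tcp [0.4801 0.0716 0.0462] rot [178.87  -0.23  82.68] w 0.0563 F [0.2 0.4 0.4] t 4.0333
turn [ 1.13 -0.24  0.68] shift now [-0.0064 -0.0051  0.037 ] shift after turn [-0.0063 -0.0043  0.0372]
```

```bash
python3 -m crank '-0.006 -0.0045 0 1.1 -0.2 0.7;0 0 0 0 0 0'
python3 -c "
from h import *
go([.475,.066,.009])"
```

```text
t: 4.2
eef_pos: [0.4756, 0.0664, 0.0482]
tcp_rot: [179.9, -0.0, 82.0]
ft_force: [0.1, 0.5, -0.3]
gripper_width: 0.0566
tcp [0.4756 0.0664 0.0482] rot [ 1.7988e+02 -4.0000e-02  8.2000e+01] w 0.0566 F [ 0.1  0.5 -0.3] t 4.2
turn [ 0.12 -0.04 -0.  ] shift now [-0.0005 -0.0006  0.0392] shift after turn [-0.0005 -0.0005  0.0392]
```

```bash
python3 -m crank '0 0 0.01 0.1 0 0;0 0 0.01 0 0 0;0 0 0.01 0 0 0;0 0 0.008 0 0 0;0 0 0 0 0 0'
python3 -c "
from h import *
go([.475,.066,.009])"
```

```text
t: 4.62
eef_pos: [0.4785, 0.0659, 0.01]
tcp_rot: [179.6, -0.1, 81.9]
ft_force: [-0.2, -0.0, 0.5]
gripper_width: 0.0565
tcp [0.4785 0.0659 0.01  ] rot [ 1.7959e+02 -1.1000e-01  8.1930e+01] w 0.0565 F [-0.2 -0.   0.5] t 4.6167
turn [ 0.41 -0.11 -0.07] shift now [-0.0004 -0.0035  0.001 ] shift after turn [-0.0004 -0.0035  0.001 ]
```

```bash
python3 -m crank '0 -0.003 0.001 0.4 0 0;0 0 0 0 0 0' 
python3 -m crank '0 0 0 0 0 0;0 0 0 0 0 0;0 0 0 0 0 0;0 0 0 0 0 0;0 0 0 0 0 0;0 0 0 0 0 0;0 0 0 0 0 0;0 0 0 0 0 0' -1 12
python3 - <<'E'
from h import *
go([.475,.066,.1])
s=r.snapshot("scene");cv2.imwrite("pics/z5.png",cv2.resize(s["img"][150:290,190:330],None,fx=4,fy=4))
E
```

```text
t: 4.78
eef_pos: [0.4742, 0.0664, 0.0073]
tcp_rot: [-179.8, -0.1, 81.9]
ft_force: [0.5, -0.2, -0.6]
gripper_width: 0.0567
t: 5.45
eef_pos: [0.4755, 0.0665, 0.0089]
tcp_rot: [-180.0, -0.1, 81.9]
ft_force: [0.0, 0.9, -0.7]
gripper_width: 0.0206
tcp [0.4755 0.0665 0.0089] rot [-1.7997e+02 -1.1000e-01  8.1930e+01] w 0.0206 F [ 0.   0.9 -0.7] t 5.45
turn [-0.03 -0.11 -0.07] shift now [-0.0004 -0.0004 -0.0911] shift after turn [-0.0006 -0.0004 -0.0911]
```

View pics/z5.png

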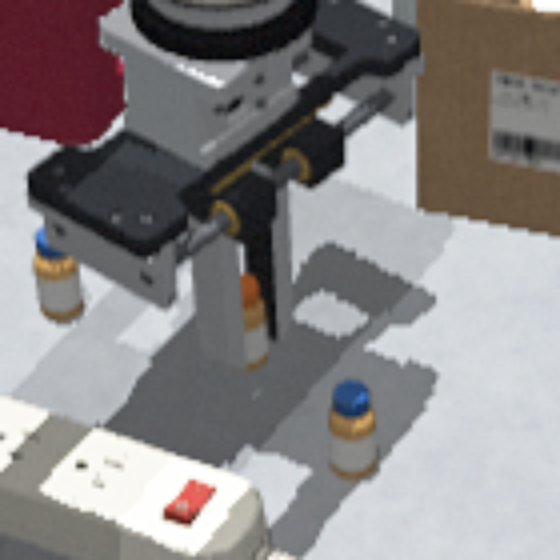

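The vial is held between the pads, with a measured width of 20.6 mm. Next I lift it and carry it over.

```bash
python3 -m crank '0 0 -0.02 0 0 0;0 0 -0.03 0 0 0;0 0 -0.03 0 0 0;0 0 -0.02 0 0 0;0 0 0 0 0 0;0 0 0 0 0 0'
python3 -c "
from h import *
go([.5257,-.193,.09])"
```

```text
t: 6.0
eef_pos: [0.4731, 0.0662, 0.11]
tcp_rot: [-179.6, -0.1, 81.9]
ft_force: [0.6, -0.4, -1.9]
gripper_width: 0.0201
tcp [0.4731 0.0662 0.11  ] rot [-1.7959e+02 -5.0000e-02  8.1930e+01] w 0.0201 F [ 0.6 -0.4 -1.9] t 6.0
turn [-0.41 -0.05 -0.07] shift now [-0.2493  0.0886  0.0191] shift after turn [-0.2494  0.0882  0.02  ]
```

```bash
python3 -m crank '-0.025 0.009 0 -0.4 0 0;-0.025 0.009 0 0 0 0;-0.025 0.009 0 0 0 0;-0.025 0.009 0 0 0 0;-0.025 0.009 0 0 0 0;-0.025 0.009 0 0 0 0;-0.025 0.009 0 0 0 0;-0.025 0.009 0 0 0 0;-0.025 0.009 0 0 0 0;-0.015 0.005 0 0 0 0;0 0 0 0 0 0;0 0 0 0 0 0'
python3 -c "
from h import *
go([.5257,-.193,.09])"
```

```text
t: 7.0
eef_pos: [0.5162, -0.1899, 0.0835]
tcp_rot: [-178.1, -0.5, 82.1]
ft_force: [0.3, 0.2, -0.8]
gripper_width: 0.0199
tcp [ 0.5162 -0.1899  0.0835] rot [-178.15   -0.54   82.15] w 0.0199 F [ 0.3  0.2 -0.8] t 7.0
turn [-1.85 -0.54  0.16] shift now [-0.0017  0.0096 -0.0068] shift after turn [-0.0018  0.0098 -0.0065]
```

```bash
python3 -m crank '-0.0018 0.0097 -0.006 -1.8 -0.5 0.2;0 0 0 0 0 0;0 0 0 0 0 0'
python3 - <<'E'
from h import *
go([.5257,-.193,.0215])
for n in("scene","top"):
    s=r.snapshot(n);cv2.imwrite(f"pics/{n}2.png",s["img"])
    for l in("anvil_face","vial_center"):
        for d in r.landmark_of(l,n)[:2]: print(l,n,d["score"],d["position"][1]*640,d["position"][0]*480)
    p=r.read_state()["eef_pos"].copy(); p[2]+=.014; print("vial expected",proj(s,p))
a=cv2.imread("pics/scene2.png");b=cv2.imread("pics/top2.png")
cv2.imwrite("pics/z6.png",cv2.hconcat([cv2.resize(a[150:330,330:490],None,fx=3,fy=3),cv2.resize(b[130:280,335:435],None,fx=3.6,fy=3.6)]) if 0 else cv2.resize(a[185:325,330:490],None,fx=4,fy=4))
E
```

```text
t: 7.25
eef_pos: [0.5248, -0.19, 0.0864]
tcp_rot: [-179.8, -0.2, 82.0]
ft_force: [-0.7, 1.3, -0.7]
gripper_width: 0.02
tcp [ 0.5248 -0.19    0.0864] rot [-1.798e+02 -1.600e-01  8.204e+01] w 0.02 F [-0.7  1.3 -0.7] t 7.25
turn [-0.2  -0.16  0.04] shift now [-0.003   0.0016  0.0649] shift after turn [-0.0029  0.0013  0.0649]
anvil_face scene 0.86 385.40799999999996 251.712
vial_center scene 0.64 397.88800000000003 231.984
vial expected (np.float64(398.9841389898144), np.float64(231.32735086163368))
vial expected (np.float64(398.0271151635012), np.float64(201.41615349133198))
```

View pics/z6.png

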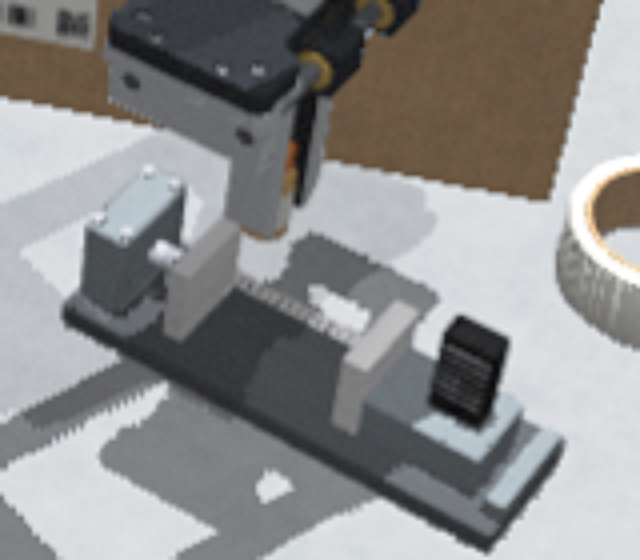

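View pics/top2.png

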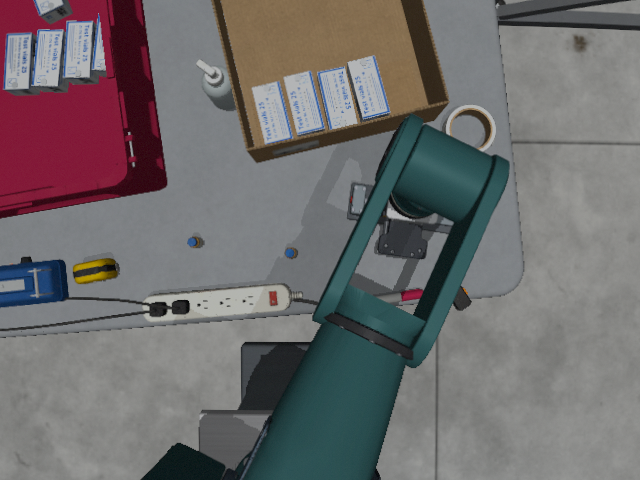

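The scene view shows the vial at (398,232) above the gap between the jaw faces, clear of both. I'll lower it in steps.

```bash
python3 -m crank '-0.0055 0.0005 0.01 -0.2 -0.2 0;0 -0.0006 0.01 0 0 0;0 -0.0006 0.01 0 0 0;0 -0.0006 0.008 0 0 0;0 0 0 0 0 0;0 0 0 0 0 0'
python3 -c "
from h import *
go([.5245,-.1955,.0225])"
```

```text
t: 8.05
eef_pos: [0.5219, -0.1964, 0.0437]
tcp_rot: [-180.0, 0.1, 82.0]
ft_force: [-0.5, 0.1, -1.2]
gripper_width: 0.0199
tcp [ 0.5219 -0.1964  0.0437] rot [-1.7996e+02  6.0000e-02  8.1990e+01] w 0.0199 F [-0.5  0.1 -1.2] t 8.05
turn [-0.04  0.06 -0.01] shift now [0.0012 0.0024 0.0212] shift after turn [0.0012 0.0024 0.0212]
```

```bash
python3 -m crank '0.001 0.0025 0.008 0 0 0;0 0 0.006 0 0 0;0 0 0.003 0 0 0;0 0 0 0 0 0;0 0 0 0 0 0'
python3 - <<'E'
from h import *
go([.5245,-.1955,.0215])
s=r.snapshot("scene");cv2.imwrite("pics/z7.png",cv2.resize(s["img"][185:325,330:490],None,fx=5,fy=5,interpolation=cv2.INTER_CUBIC)[:600])
E
```

```text
t: 8.47
eef_pos: [0.5248, -0.1956, 0.0244]
tcp_rot: [-179.9, 0.0, 82.0]
ft_force: [-0.7, 0.2, 0.2]
gripper_width: 0.0199
tcp [ 0.5248 -0.1956  0.0244] rot [-1.7993e+02  4.0000e-02  8.1990e+01] w 0.0199 F [-0.7  0.2  0.2] t 8.4667
turn [-0.07  0.04 -0.01] shift now [ 0.0001 -0.0003  0.0029] shift after turn [ 0.0001 -0.0003  0.0029]
```

View pics/z7.png

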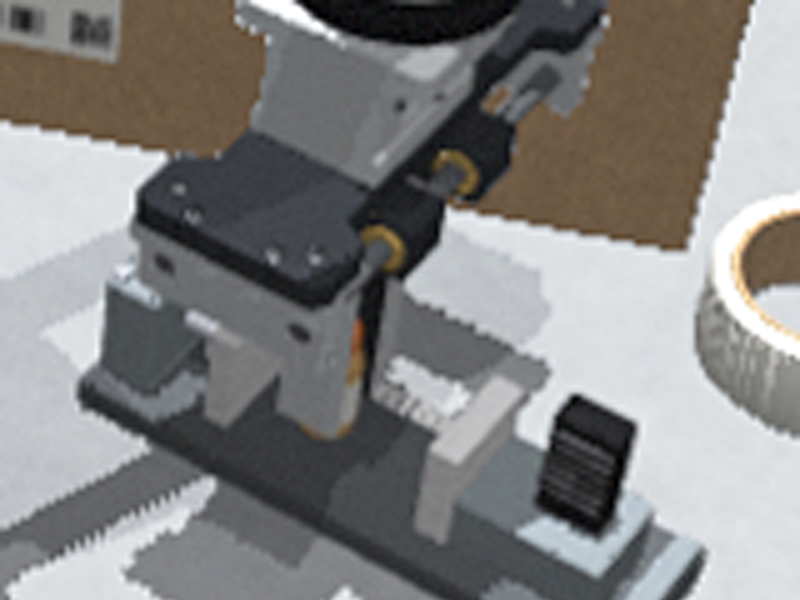

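The vial hangs just above the bed, between the faces and near the centre line. I'll lower it the last 3 mm.

```bash
python3 -m crank '0 0 0.0018 0 0 0;0 0 0 0 0 0;0 0 0 0 0 0'
python3 -m crank '0 0 0.001 0 0 0;0 0 0 0 0 0;0 0 0 0 0 0'
```

```text
t: 8.77
eef_pos: [0.5255, -0.1959, 0.0235]
tcp_rot: [180.0, 0.1, 82.0]
ft_force: [-0.6, 0.1, 0.3]
gripper_width: 0.0195
t: 9.02
eef_pos: [0.5259, -0.1961, 0.0231]
tcp_rot: [179.9, 0.1, 82.0]
ft_force: [0.1, -0.1, 1.0]
gripper_width: 0.0201
```

```bash
python3 -m crank '0 0 0 0 0 0;0 0 0 0 0 0;0 0 0 0 0 0'
```

```text
t: 9.27
eef_pos: [0.526, -0.1962, 0.0233]
tcp_rot: [179.9, 0.1, 82.0]
ft_force: [-0.3, 0.9, -0.8]
gripper_width: 0.0201
```

```bash
python3 -m crank '0 -0.001 0.0025 0 0 0;0 0 0 0 0 0;0 0 0 0 0 0'
python3 -m crank '0 0 0 0 0 0;0 0 0 0 0 0'
```

```text
t: 9.52
eef_pos: [0.5249, -0.196, 0.0207]
tcp_rot: [179.9, 0.1, 82.0]
ft_force: [1.0, 0.2, 0.9]
gripper_width: 0.0204
t: 9.68
eef_pos: [0.5249, -0.196, 0.0206]
tcp_rot: [179.9, 0.1, 82.0]
ft_force: [0.1, 0.2, -0.2]
gripper_width: 0.0203
```

```bash
python3 -m crank '0 0 0.001 0 0 0;0 0 0 0 0 0;0 0 0 0 0 0'
python3 - <<'E'
from h import *
for _ in range(4):
    s=r.snapshot("scene"); print(r.read_state()["ft_force"].round(1),r.read_state()["eef_pos"].round(4))
cv2.imwrite("pics/z8.png",cv2.resize(s["img"][225:305,360:440],None,fx=7,fy=7,interpolation=cv2.INTER_CUBIC))
E
```

```text
t: 9.93
eef_pos: [0.5252, -0.1962, 0.021]
tcp_rot: [179.8, 0.1, 82.0]
ft_force: [0.2, -0.4, 0.1]
gripper_width: 0.0201
[ 0.1 -0.2  0.3] [ 0.5252 -0.1962  0.0209]
[ 0.4 -0.2  0. ] [ 0.5251 -0.1962  0.0208]
[-0.1  0.1 -0. ] [ 0.525  -0.1961  0.0207]
[ 0.3 -0.4 -0.1] [ 0.525  -0.1961  0.0206]
```

View pics/z8.png

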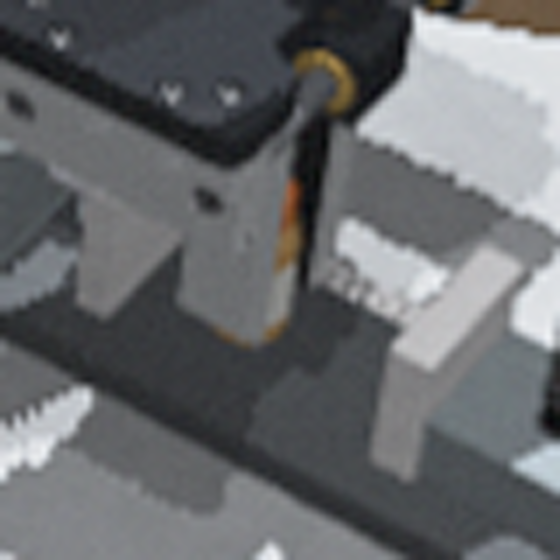

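```bash
python3 -m crank '0 0 0.002 0 0 0;0 0 0 0 0 0;0 0 0 0 0 0'
python3 -c "
from h import *
for _ in range(3):
    r.snapshot('top'); print(r.read_state()['ft_force'].round(1),r.read_state()['eef_pos'].round(4))"
```

```text
t: 10.38
eef_pos: [0.5255, -0.1965, 0.0212]
tcp_rot: [179.8, 0.2, 82.0]
ft_force: [0.1, 0.1, -0.3]
gripper_width: 0.0202
[-0.3  0.2  0.3] [ 0.5255 -0.1965  0.0211]
[-0.4  0.7 -0.8] [ 0.5253 -0.1964  0.0208]
[-0.1 -0.5  0.2] [ 0.5252 -0.1963  0.0206]
```

Height matches the expected 0.0209 m (0.0089 m at the pick plus 12 mm of bed) and it won't go lower, so the vial is on the bed. Releasing.

```bash
python3 -m crank '0 0 0 0 0 0;0 0 0 0 0 0;0 0 0 0 0 0;0 0 0 0 0 0;0 0 0 0 0 0;0 0 0 0 0 0' 0
python3 -m crank '0 0 -0.01 0 0 0;0 0 -0.02 0 0 0;0 0 -0.025 0 0 0;0 0 -0.025 0 0 0;0 0 -0.025 0 0 0;0 0 0 0 0 0'
python3 - <<'E'
from h import *
go([.5119,-.288,.11])
s=r.snapshot("scene");cv2.imwrite("pics/z9.png",cv2.resize(s["img"][205:325,330:490],None,fx=5,fy=5,interpolation=cv2.INTER_CUBIC)[:600])
E
```

```text
t: 11.03
eef_pos: [0.5245, -0.196, 0.0191]
tcp_rot: [180.0, 0.1, 82.0]
ft_force: [-0.4, -0.9, 0.6]
gripper_width: 0.0472
t: 11.53
eef_pos: [0.5228, -0.1949, 0.129]
tcp_rot: [-179.8, -0.0, 82.0]
ft_force: [-0.4, -0.6, 1.0]
gripper_width: 0.0468
tcp [ 0.5228 -0.1949  0.129 ] rot [-179.75   -0.     82.  ] w 0.0468 F [-0.4 -0.6  1. ] t 11.5333
turn [-0.25 -0.   -0.  ] shift now [-0.0937  0.0022  0.019 ] shift after turn [-0.0937  0.0021  0.019 ]
```

View pics/z9.png

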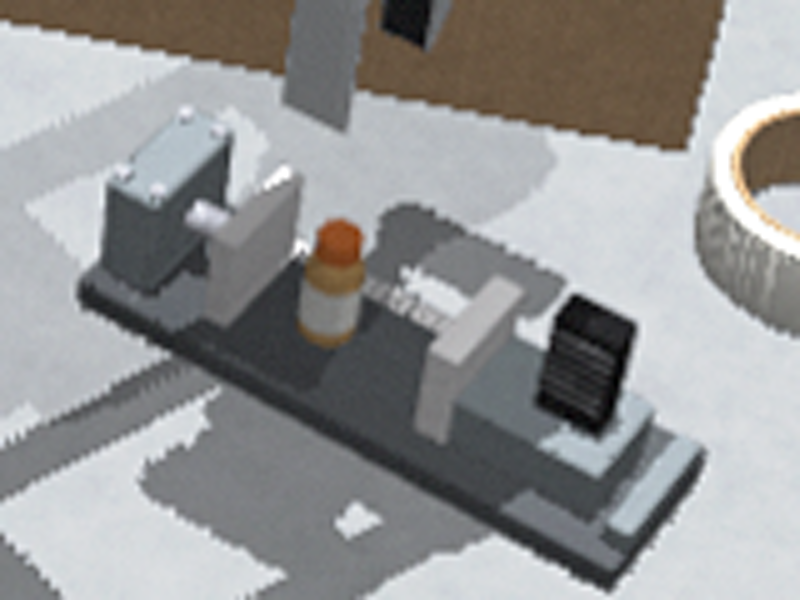

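The scene view shows the vial standing upright and centred on the bed, about 13 mm before the anvil, with the gripper clear. Now to the fin.

```bash
python3 -m crank '-0.02 0.0005 0 -0.2 0 0;-0.025 0.0005 0 0 0 0;-0.025 0.0005 0 0 0 0;-0.018 0.0005 0 0 0 0;0 0 0 0 0 0;0 0 0 0 0 0'
python3 -c "
from h import *
go([.5120,-.2875,.042])"
```

```text
t: 12.08
eef_pos: [0.5092, -0.282, 0.1216]
tcp_rot: [-179.4, -0.3, 82.2]
ft_force: [0.6, -0.3, 0.6]
gripper_width: 0.047
tcp [ 0.5092 -0.282   0.1216] rot [-179.44   -0.3    82.17] w 0.047 F [ 0.6 -0.3  0.6] t 12.0833
turn [-0.56 -0.3   0.17] shift now [-0.0054  0.0043  0.0795] shift after turn [-0.005   0.0035  0.0796]
```

```bash
python3 -m crank '-0.0045 0.003 0.008 -0.6 -0.3 0.2;0 0 0.015 0 0 0;0 0 0.01 0 0 0;0 0 0 0 0 0;0 0 0 0 0 0'
python3 -c "
from h import *
go([.5120,-.2875,.042])
s=r.snapshot('scene');cv2.imwrite('pics/z10.png',cv2.resize(s['img'][205:325,330:490],None,fx=5,fy=5,interpolation=cv2.INTER_CUBIC)[:600])"
```

```text
t: 12.5
eef_pos: [0.5106, -0.2817, 0.0839]
tcp_rot: [-179.8, -0.3, 82.1]
ft_force: [0.6, 1.1, -0.3]
gripper_width: 0.047
tcp [ 0.5106 -0.2817  0.0839] rot [-179.77   -0.27   82.11] w 0.047 F [ 0.6  1.1 -0.3] t 12.5
turn [-0.23 -0.27  0.11] shift now [-0.0058  0.0024  0.0419] shift after turn [-0.0056  0.0022  0.0419]
```

View pics/z10.png

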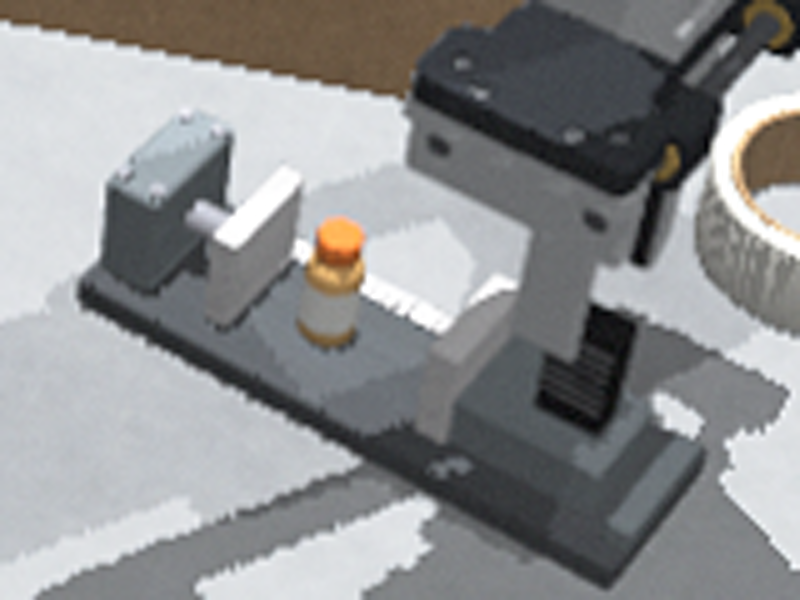

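The fingers straddle the fin a few mm ahead of its centre. I'll shift and go down.

```bash
python3 -m crank '-0.007 0.002 0 -0.2 -0.3 0.1;0 0 0 0 0 0;-0.001 0 0.012 0 0 0;-0.001 0 0.012 0 0 0;-0.001 0 0.01 0 0 0;0 0 0 0 0 0;0 0 0 0 0 0'
python3 -c "
from h import *
go([.5120,-.2875,.042])"
```

```text
t: 13.13
eef_pos: [0.5126, -0.2928, 0.0485]
tcp_rot: [179.8, 0.1, 82.1]
ft_force: [0.4, -0.8, -0.1]
gripper_width: 0.047
tcp [ 0.5126 -0.2928  0.0485] rot [1.7983e+02 1.4000e-01 8.2060e+01] w 0.047 F [ 0.4 -0.8 -0.1] t 13.1333
turn [0.17 0.14 0.06] shift now [ 0.0052 -0.0013  0.0065] shift after turn [ 0.0052 -0.0013  0.0065]
```

```bash
python3 -m crank '0.005 -0.001 0.006 0.2 0 0;0 0 0 0 0 0;0 0 0 0 0 0'
python3 -m crank '0 0 0 0 0 0;0 0 0 0 0 0;0 0 0 0 0 0;0 0 0 0 0 0;0 0 0 0 0 0;0 0 0 0 0 0;0 0 0 0 0 0' -1 25
python3 -c "
from h import *
go([.5120,-.2875,.042])
s=r.snapshot('scene');cv2.imwrite('pics/z11.png',cv2.resize(s['img'][205:325,330:490],None,fx=5,fy=5,interpolation=cv2.INTER_CUBIC)[:600])"
```

```text
t: 13.38
eef_pos: [0.5118, -0.2871, 0.0411]
tcp_rot: [-179.9, 0.1, 82.0]
ft_force: [-0.3, -0.5, 0.0]
gripper_width: 0.047
t: 13.97
eef_pos: [0.5109, -0.2869, 0.0423]
tcp_rot: [-179.8, 0.1, 82.0]
ft_force: [0.9, 0.3, -1.9]
gripper_width: 0.0141
tcp [ 0.5109 -0.2869  0.0423] rot [-1.7978e+02  1.3000e-01  8.2030e+01] w 0.0141 F [ 0.9  0.3 -1.9] t 13.9667
turn [-0.22  0.13  0.03] shift now [-0.0004  0.0012  0.0003] shift after turn [-0.0004  0.0012  0.0003]
```

View pics/z11.png

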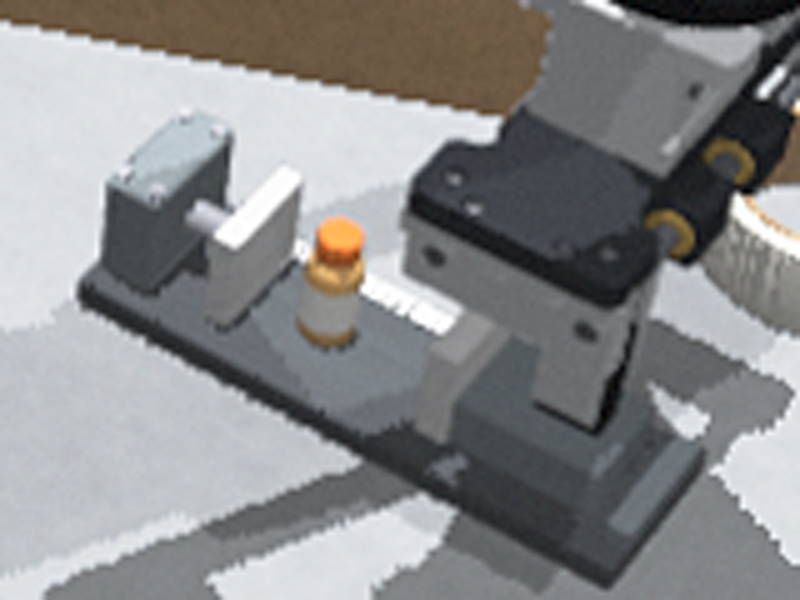

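The fin is pinched, 14.1 mm wide. Next I slide it in small steps.

```bash
python3 -m crank '0.004 0 0 0 0 0;0.004 0 0 0 0 0;0.004 0 0 0 0 0;0.004 0 0 0 0 0;0.004 0 0 0 0 0;0.004 0 0 0 0 0;0.003 0 0 0 0 0;0.003 0 0 0 0 0'
python3 -c "
from h import *
go([.5109,-.2869,.042])
s=r.snapshot('scene');cv2.imwrite('pics/z12.png',cv2.resize(s['img'][205:325,330:490],None,fx=4,fy=4,interpolation=cv2.INTER_CUBIC)[:600])"
```

```text
t: 14.68
eef_pos: [0.5127, -0.2747, 0.0425]
tcp_rot: [-180.0, 2.1, 81.7]
ft_force: [-1.8, -5.7, -1.7]
gripper_width: 0.0139
tcp [ 0.5127 -0.2747  0.0425] rot [-179.99    2.11   81.65] w 0.0139 F [-1.8 -5.7 -1.7] t 14.6833
turn [-0.01  2.11 -0.35] shift now [-0.0123 -0.      0.0009] shift after turn [-0.0123 -0.0001  0.0005]
```

View pics/z12.png

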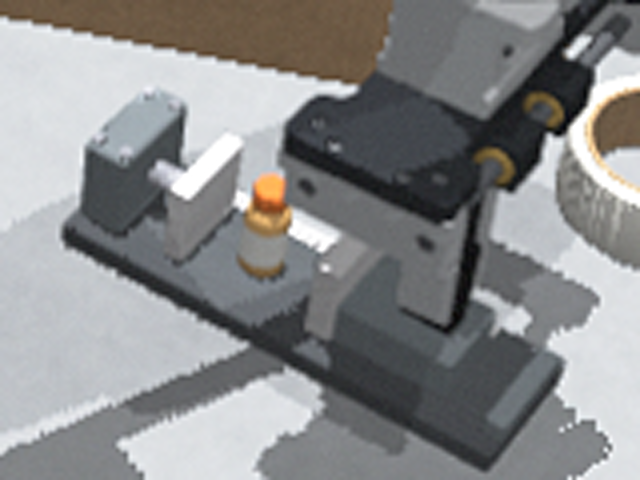

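```bash
python3 -m crank '0.006 0 0 0 2 -0.3;0.006 0 0 0 0.7 0;0.006 0 0 0 0.7 0;0.006 0 0 0 0.7 0;0.006 0 0 0 0.7 0'
python3 -c "
from h import *
go([.5109,-.2869,.042])
s=r.snapshot('scene');cv2.imwrite('pics/z13.png',cv2.resize(s['img'][205:325,330:490],None,fx=4,fy=4,interpolation=cv2.INTER_CUBIC)[:600])"
```

```text
t: 15.15
eef_pos: [0.5151, -0.2583, 0.0425]
tcp_rot: [179.9, -1.1, 81.8]
ft_force: [-0.8, -6.0, -3.6]
gripper_width: 0.0136
tcp [ 0.5151 -0.2583  0.0425] rot [179.94  -1.12  81.82] w 0.0136 F [-0.8 -6.  -3.6] t 15.15
turn [ 0.07 -1.12 -0.19] shift now [-0.0289 -0.0001 -0.0001] shift after turn [-0.0289 -0.0002  0.0005]
```

View pics/z13.png

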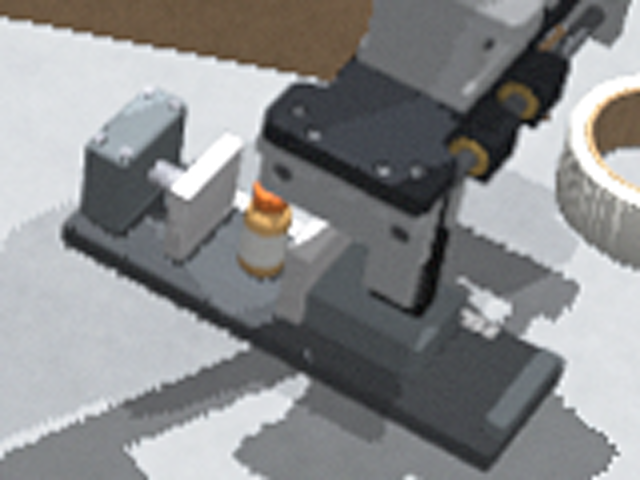

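```bash
python3 -m crank '0.006 0 0 0 -0.7 -0.2;0.006 0 0 0 0.3 0;0.006 0 0 0 0.4 0;0.006 0 0 0 0.4 0;0.006 0 0 0 0.4 0'
python3 -c "
from h import *
go([.5109,-.2869,.042])
s=r.snapshot('scene');cv2.imwrite('pics/z14.png',cv2.resize(s['img'][205:325,330:490],None,fx=4,fy=4,interpolation=cv2.INTER_CUBIC)[:600])"
```

```text
t: 15.62
eef_pos: [0.5177, -0.2407, 0.0425]
tcp_rot: [179.9, -0.5, 81.8]
ft_force: [-1.5, -7.3, -2.8]
gripper_width: 0.014
tcp [ 0.5177 -0.2407  0.0425] rot [179.88  -0.46  81.8 ] w 0.014 F [-1.5 -7.3 -2.8] t 15.6167
turn [ 0.12 -0.46 -0.21] shift now [-0.0467 -0.0001  0.0002] shift after turn [-0.0467 -0.0003  0.0005]
```

View pics/z14.png

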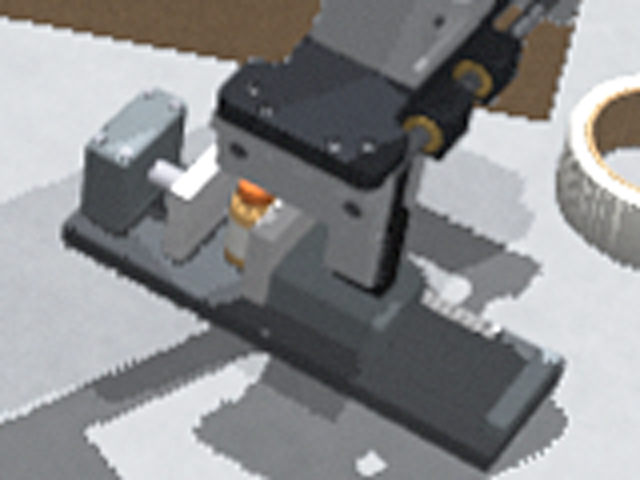

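```bash
python3 -m crank '0.006 0 0 0 -0.3 -0.2;0.006 0 0 0 0.3 0;0.005 0 0 0 0.3 0'
cat > look.py <<'E'
import sys
from h import *
go([.5109,-.2869,.042])
s=r.snapshot('scene');I=s['img'];cv2.imwrite('pics/%s.png'%sys.argv[1],cv2.resize(I[225:285,335:415],None,fx=9,fy=9,interpolation=cv2.INTER_CUBIC)[:600])
for d in r.landmark_of("anvil_face","scene")[:2]: print(d["score"],d["position"][1]*640,d["position"][0]*480)
E
python3 look.py z15
```

```text
t: 15.92
eef_pos: [0.5193, -0.2301, 0.0426]
tcp_rot: [179.9, 0.0, 81.9]
ft_force: [-0.9, -8.0, -2.7]
gripper_width: 0.014
tcp [ 0.5193 -0.2301  0.0426] rot [1.7987e+02 4.0000e-02 8.1880e+01] w 0.014 F [-0.9 -8.  -2.7] t 15.9167
turn [ 0.13  0.04 -0.12] shift now [-0.0574 -0.0002  0.0006] shift after turn [-0.0574 -0.0004  0.0006]
0.63 382.27200000000005 250.32
```

View pics/z15.png

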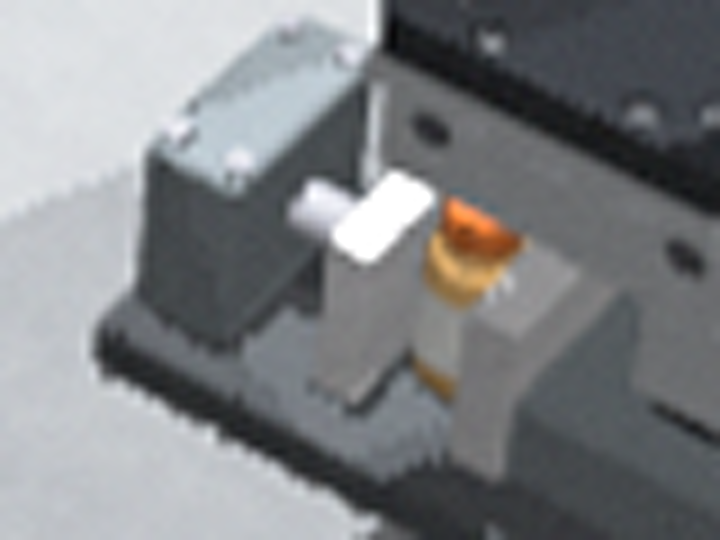

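```bash
python3 -m crank '0 0 0 0 0 0'
cat > cmp.py <<'E'
import sys
from h import *
s=r.snapshot('scene');cv2.imwrite('pics/s_%s.png'%sys.argv[1],s["img"])
a=cv2.imread("pics/scene0.png");c=lambda I:cv2.resize(I[228:275,345:395],None,fx=8,fy=8,interpolation=cv2.INTER_CUBIC)
cv2.imwrite("pics/c_%s.png"%sys.argv[1],cv2.hconcat([c(a),c(s["img"])]))
# template match anvil near part
u=np.array([.139,.990,0]);P=np.array([.506,-.165,.055])
for d in(0,.005,.01,.02): print(d,np.round(np.array(proj(s,P+u*d))-proj(s,P),2))
g=lambda I:cv2.GaussianBlur(cv2.cvtColor(I,cv2.COLOR_BGR2GRAY),(0,0),.7).astype(np.float32)
edge=lambda I:cv2.magnitude(cv2.Sobel(g(I),5,1,0),cv2.Sobel(g(I),5,0,1))
for nm,f in(("gray",g),("edge",edge)):
    t=f(a)[236:271,370:384]; R=cv2.matchTemplate(f(s["img"])[224:280,352:396],t,cv2.TM_CCOEFF_NORMED)
    _,v,_,m=cv2.minMaxLoc(R); print(nm,v,m[0]+352-370,m[1]+224-236)
E
python3 cmp.py a
```

```text
t: 16.1
eef_pos: [0.5193, -0.2296, 0.0425]
tcp_rot: [179.9, -0.0, 81.9]
ft_force: [-0.1, 1.4, 1.0]
gripper_width: 0.014
0 [0. 0.]
0.005 [-2.52 -1.31]
0.01 [-5.02 -2.61]
0.02 [-10.    -5.19]
gray 0.7385563850402832 -1 0
edge 0.7388669848442078 -1 0
```

View pics/c_a.png

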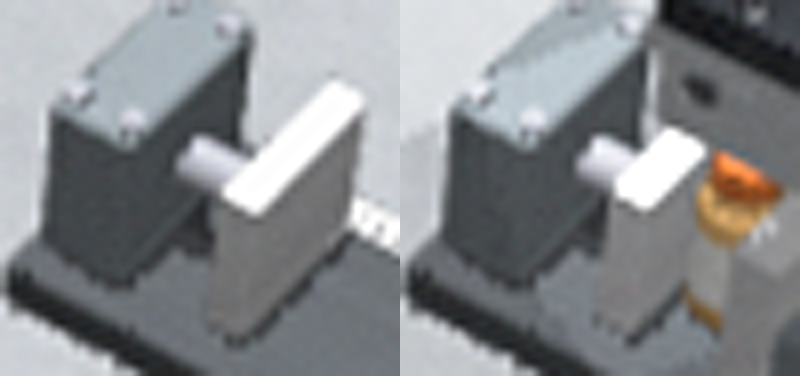

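The anvil has moved about 2.5 px·mm-equivalent, roughly 2.5 mm pressed, with the vial upright between the faces. I'll go on about 7 mm.

```bash
python3 -m crank '0.006 0 0 0 0.3 -0.1;0.006 0 0 0 0.3 0;0 0 0 0 0 0'; python3 -c "
from h import *
go([.5109,-.2869,.042])"; python3 cmp.py b
```

```text
t: 16.4
eef_pos: [0.5203, -0.2224, 0.0425]
tcp_rot: [179.9, -0.0, 81.9]
ft_force: [-0.4, 2.7, 0.6]
gripper_width: 0.0138
tcp [ 0.5203 -0.2224  0.0425] rot [ 1.7987e+02 -2.0000e-02  8.1900e+01] w 0.0138 F [-0.4  2.7  0.6] t 16.4
turn [ 0.13 -0.02 -0.1 ] shift now [-0.0652 -0.0003  0.0005] shift after turn [-0.0652 -0.0004  0.0005]
0 [0. 0.]
0.005 [-2.52 -1.31]
0.01 [-5.02 -2.61]
0.02 [-10.    -5.19]
gray 0.5594956874847412 -17 -9
edge 0.5736831426620483 -4 -3
```

View pics/c_b.png

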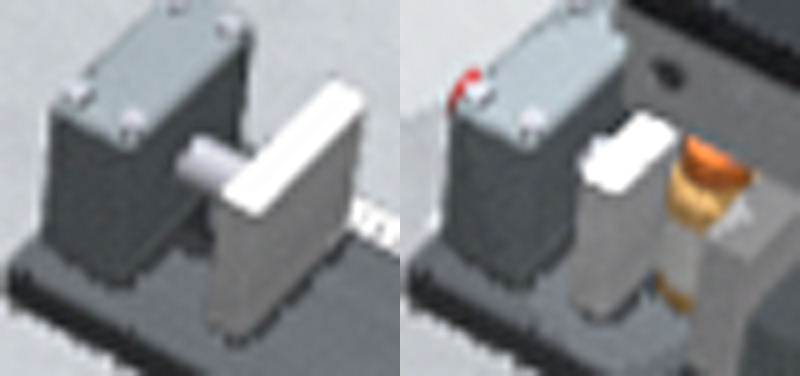

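The anvil corner has shifted about (-5.1,-2.7) px, which is about 10 mm, and the red pin tip shows at (353,238). Let go and lift clear.

```bash
python3 -m crank '0 0 0 0 0 0;0 0 0 0 0 0;0 0 0 0 0 0;0 0 0 0 0 0;0 0 0 0 0 0;0 0 0 0 0 0;0 0 0 0 0 0' 0
python3 -m crank '0 0 -0.01 0 0 0;0 0 -0.02 0 0 0;0 0 -0.025 0 0 0;0 0 -0.025 0 0 0;0 0 -0.025 0 0 0;0 0 -0.02 0 0 0;0 0 0 0 0 0'
python3 -m crank '-0.02 0.02 -0.01 0 0 0;-0.025 0.03 0 0 0 0;-0.025 0.03 0 0 0 0;-0.025 0.03 0 0 0 0;-0.025 0.03 0 0 0 0;-0.02 0.02 0 0 0 0;0 0 0 0 0 0;0 0 0 0 0 0'; python3 cmp.py c; python3 -c "
from h import *
s=r.snapshot('top');cv2.imwrite('pics/top3.png',s['img']);cv2.imwrite('pics/s3.png',cv2.imread('pics/s_c.png')[180:330,320:520].repeat(4,0).repeat(4,1))"
```

```text
t: 17.03
eef_pos: [0.5222, -0.2202, 0.0434]
tcp_rot: [179.7, -0.2, 82.0]
ft_force: [0.4, -0.5, -0.3]
gripper_width: 0.0467
t: 17.62
eef_pos: [0.52, -0.2198, 0.1753]
tcp_rot: [179.9, -0.3, 82.0]
ft_force: [0.2, -0.6, 0.3]
gripper_width: 0.0471
t: 18.28
eef_pos: [0.661, -0.3837, 0.1748]
tcp_rot: [-179.6, -0.6, 82.2]
ft_force: [0.2, 0.4, -0.1]
gripper_width: 0.0471
0 [0. 0.]
0.005 [-2.52 -1.31]
0.01 [-5.02 -2.61]
0.02 [-10.    -5.19]
gray 0.7899421453475952 11 6
edge 0.5677812099456787 11 6
```

View pics/s3.png

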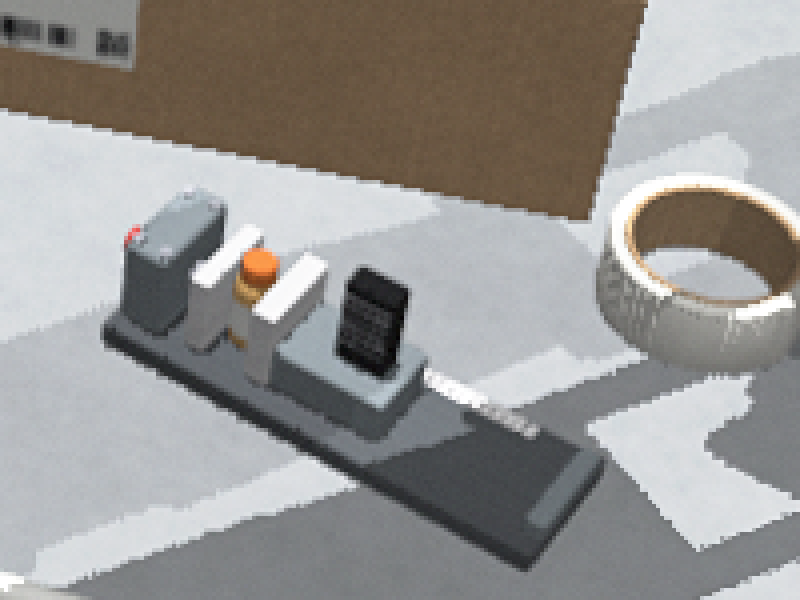

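View pics/c_c.png

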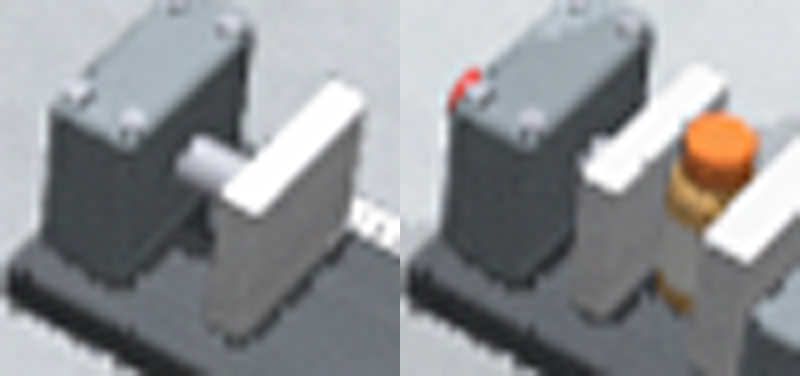

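View pics/top3.png

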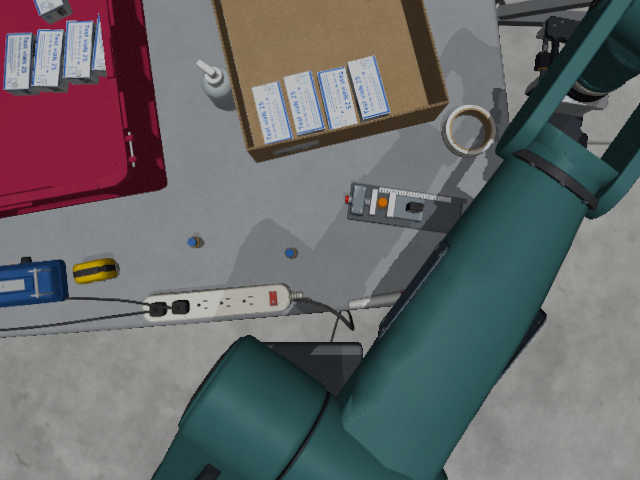

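Run:
```python
from h import *
a=cv2.imread("pics/top0.png");b=cv2.imread("pics/top3.png")
c=lambda I:cv2.resize(I[175:230,340:430],None,fx=8,fy=8,interpolation=cv2.INTER_CUBIC)[:290]
cv2.imwrite("pics/c4.png",cv2.vconcat([c(a),c(b)]))
s=r.snapshot("top");u=np.array([.139,.990,0]);P=np.array([.529,-.168,.055]);print(np.array(proj(s,P+u*.01))-proj(s,P))
for n in("top","scene"):
  r.snapshot(n)
  for l in("anvil_face","vial_center","jaw_grip"):
    for d in r.landmark_of(l,n)[:1]: print(l,n,d["score"],d["position"][1]*640,d["position"][0]*480)
```

```text
[-5.76528735 -0.8146954 ]
anvil_face top 0.73 372.8 204.38400000000001
vial_center top 0.7 382.528 203.088
jaw_grip top 0.85 416.0 206.592
anvil_face scene 0.61 380.096 250.32
vial_center scene 0.71 385.216 256.32
jaw_grip scene 0.56 417.79200000000003 258.096
```

View pics/c4.png

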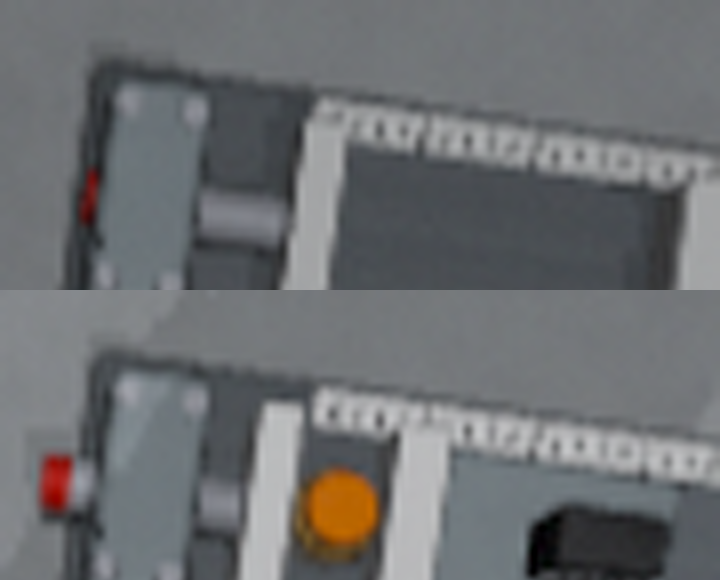

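Both views agree. In the top view the anvil moved about 5.6 px (about 9.8 mm), the pin came out about 5.2 px, and the vial is upright between the faces. The gripper is well away, so I'm handing in.

```bash
python3 -c "
from workcell import r
print(r.sign_off(), r.read_state()['t'])"
```

```text
the job is handed in; nothing more can be done
the job is handed in; nothing more can be done
```

The orange-capped vial is clamped upright in the caliper with the anvil pressed back about 1 cm, roughly half its travel. I handed the job in at about 18.6 s. I stood the vial on the bed and let go of it. I then slid the jaw about 65 mm by its black grip, released it and moved the arm away.

**Last checks, after release:**
- **Anvil press:** the scene view gave about 10 mm and the top view about 9.8 mm. The red pin came out about 9 mm in the top view.
- **Vial:** it stands upright and centred, touching both faces, with the blue-capped vials undisturbed.
- **Robot:** the gripper is clear of everything, at 0.17 m height.

**Checks that failed or disagreed:**
- My automatic template match for the anvil shift was unreliable once the jaw and gripper came near: it gave wrong offsets with low scores. I measured the edges by eye in enlarged pictures instead.
- The network's first anvil point came out about 9 mm higher than the stated 35 mm, so I relied on the bed and face edges for placing.

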